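Set up the X-ray film viewer on its prop leg

ROBOT

A 6-joint arm with a two-finger parallel gripper is mounted at the origin on a cart in front of the work surface, level with it; the furniture and walls round the work are solid. World frame = base frame: x ahead of the robot, y to its left, z up, the work surface at z = 0. Lengths are in m, angles in rad, forces in N, time in s.
With the tool pointing down it reaches from about 0.2 to 0.875 m from the base axis. Payload 3.4 kg.
Tool frame: the origin (TCP) lies at the very end of the fingers, on their centre line; the grasp point (between the pads) lies 19 mm behind it; z points along the fingers, y is the direction in which the jaws open and shut (so a half turn about z gives the same grasp; the last joint's range is limited). The gripper opens to 94 mm and grips with 3 to 60 N. Pads are 16 mm wide; open, the fingers measure 119 mm over their backs; the gripper's body (75 mm by 177 mm) begins 78 mm behind the grasp point.
Start: joints at [1.195, 0.276, 1.505, -0, 1.361, -0.121], TCP at [0.145, 0.556, 0.205] pointing down, gripper open.
Joint ranges: [-2.89, 2.89], [-0.75, 2.08], [0.22, 2.7], [-1.18, 4.32], [0.11, 2.71], [-2.7, 2.7]. Speed limits (rad/s): [2.57, 2.57, 3.14, 3.14, 3.14, 3.14].

INTERFACE

Orientations are given as a 3x3 rotation matrix whose columns are the frame's x, y, z axes.
In Python, from cell import ctrl gives the robot as it stands.
- The arm moves only by the tool carry_out, never from a script. Its argument "plan" is a list that holds one entry, the list of rows, each a list of 7 numbers: the shift along the tool's x, y, z in cm, then the turn, a rotation vector about the tool's x, y, z in degrees, then the closure, from 0 (fully open) to 1 (shut). In form: [[[x, y, z, rx, ry, rz, gripper], ...]]. A call has 1 to 12 rows; each row shifts and turns the pose as measured when the row begins, along the tool's axes as they then stand; what a row does not reach is not made up. A row lasts 1/8 s, in which the tool goes at most 62.5 mm and 10.7 degrees, less where a joint would pass 70% of its speed; a pose out of reach is approached as far as the arm can. A call with a gripper value outside its range is refused whole. The fingers move at their own pace and stop on an object; "newtons" is the grip in N (left out, the last holds). Time passes only in rows, so rows that do not move let the fingers close. It gives the time, the measured TCP pose, the force and the opening at its end, in the units of the state.
- ctrl.sense(): the state, without advancing time (a new reading comes with each control period).
- ctrl.camera(name): name is "scene" or "top"; returns a dict with "img" (400x640x3 uint8, blue, green, red), "depth" (400x640 float32, m along the optical axis (not along the pixel's ray), 0 where there is no reading), "fx", "fy", "cx", "cy" (pixels), "R" (3x3) and "t" (3): a world point X has camera coordinates R X + t. Camera axes: x right, y down, z forward; pixel columns grow to the right and rows downward; lengths in m; the calibration is good to about 2 mm. A picture is of the moment at which its call begins.
- ctrl.job_done(): hands the job in, once; it reports no verdict.
Trained networks look in a picture, given as the dict that the camera call returned (one of the last four; its "shot" number tells which), for a name from the list of things; names that differ only in an ending like _2 or _b are one class to them, and where a whole thing is asked for, a point or a joint stands for the part that bears it (a point fixed in the world has none). Each returns a list of dicts, best first, with "score" (0 to 1); they miss things now and then, are a little off and sometimes report something else, mostly with a low value. They report only what shows in the picture. A call takes as long as a camera call.
- ctrl.masks_of(picture, query): "region" (400x640 bool, what is visible of it) and "extent" ([centre column, centre row, width, height] in pixels, round what is visible of it).
The state is a dict: "clock": time; "joint_pos": joint angles; "joint_vel": joint speeds; "joint_torque": joint torques, N m; "eef_pos": TCP position; "ee_rot": TCP orientation; "wrist_force": force on the tool from outside, world axes, zero at the start; "moment": the same for the moment, N m; "width": finger opening in m.
Only numpy, scipy, OpenCV 4.12 (cv2) and the standard library are available. Lean on these libraries where they do the work, as an engineer would, in place of code of your own. Each camera call takes 0.05 s, during which the arm holds its last target.

TASK

Set up the film viewer on its prop leg: first pick up the bottle that stands behind it in the leg's way and stand it upright next to the other bottle, on the right-hand part of the worktop. Then, with the viewer still upright, push the half-open leg on its back all the way out to its stop, and finally tip the viewer back until it leans on the leg. Leave the viewer where it stands, facing as it does, and do not disturb the other things.

Things in the scene. Friction and masses are not known exactly. Their poses are not given: they have to be found in the camera images.
- viewer: X-ray film viewer: white light box, 200 mm wide (y), 130 high (z), 32 deep (x), 0.9 kg with its leg, loose, standing upright on its 32 mm deep foot; pale screen on its front. Origin: centre of its underside. x points out of its back; y along its width, to the right as one faces its back; z up its height. Tipped back onto the opened leg it leans 0.36 rad, turning about the rear lower edge
- leg (a joint): prop leg: 4 mm steel plate on the back, 78 mm from hinge to free edge. Upright hinge at mid-width, 22 mm behind the viewer's origin (6 mm off the back). 0 = folded flat, pointing to the viewer's +y; grows as the free edge swings away from the back; 1.571 = square to the back, hard stop. Light friction (0.4 N at the free edge), stays where left
- leg_hinge (a point): point on the leg's hinge axis at the height of the leg's top edge, fixed to the viewer, with the viewer's axes
- leg_edge (a point): middle of the top of the leg's free edge (a rolled edge 8 mm thick), 118 mm above the viewer's underside, 78 mm from the hinge axis; moves with the leg. The plate reaches from there down to about 45 mm above the worktop
- viewer_left (a point): end (+y) of the viewer's underside, 100 mm from its origin. With the leg right out, a viewer tipped back more than about 10 degrees goes on by itself until the leg's foot stands on the worktop
- viewer_right (a point): end (-y) of the viewer's underside, 100 mm from its origin
- amber_mid (a point): amber spray bottle with white pump: 45 mm diameter, 154 mm high, 0.15 kg; straight body up to 88 mm, grasp the body. This point is on its axis, half-way up (77 mm). Either this or the clear bottle is the one behind the viewer
- clear_mid (a point): clear bottle with white cap: 45 mm diameter, 136 mm high, 0.13 kg; straight body up to 100 mm, grasp the body. This point is on its axis, half-way up (68 mm). Either this or the amber bottle is the one behind the viewer
- jar: bystander: white jar with screw cap, 41 mm diameter, 66 mm high; origin: centre of its underside
- tape: bystander: roll of white tape lying flat, 92 mm diameter, 34 mm high, does not move; origin: centre of its underside
- burs: bystander: small hinged box, 65 (x) x 92 (y) x 39 mm, does not move; origin: centre of its underside
- needles: bystander: small carton, 45 (x) x 95 (y) x 52 mm; origin: centre of its underside
- carton: bystander: open carton, 102 (x) x 101 (y) x 88 mm, does not move; origin: centre of its underside
- dropper: bystander: small amber dropper bottle, 34 mm diameter, 109 mm high, does not move; origin: centre of its underside
- capsule_mixer: bystander: beige machine fixed in the middle of the worktop, 335 mm high, a housing that tapers upward on a 310 x 232 mm foot 20 mm high, always in the same place; the foot's near edge runs from its front corner (x 0.458, y 0.082) to its left corner (0.641, 0.225) and its right corner is at (0.649, -0.163): carry things round its front. Origin: in its foot
- soap: bystander: large white bottle, 69 mm diameter, 230 mm high, does not move; origin: centre of its underside

How it is judged:
By the outcome, as a careful person would: the job done as asked, in the order asked, and still so for the second after the job is handed in, with the robot touching nothing.
It also fails if it takes over 64 s, if anything falls off the work surface, if the arm or the gripper's body presses on something with over 40 N, if the wrist force passes 120 N, or if a joint passes its speed limit or range.

## Working session

There is one attempt and no reset: what is moved stays moved. The work goes in short steps, Python scripts to look and compute and a tool call to move; the robot and the scene stay as the last step left them, time stands still between calls to the robot, and variables do not carry over. Pictures are saved under pics/ and viewed, and the job is handed in when it is done.

Besides the shell and the picture viewer there is one more tool, called after "Emit:" by a JSON object that holds its "op" and its "data". carry_out: Moves the arm, as the interface text tells. Its arguments: {"type":"object","properties":{"plan":{"type":"array"},"newtons":{"type":"number"}},"required":["plan"]}

```bash
ls; mkdir -p pics; cat > h.py <<'E'
import numpy as np, cv2
from cell import ctrl
def world(p,u,v,d):
    c=np.array([(u-p['cx'])/p['fx']*d,(v-p['cy'])/p['fy']*d,d]); return p['R'].T@(c-p['t'])
def cloud(p,m):
    v,u=np.nonzero(m&(p['depth']>0)); d=p['depth'][v,u]
    c=np.stack([(u-p['cx'])/p['fx']*d,(v-p['cy'])/p['fy']*d,d],1); return (c-p['t'])@p['R']
E
python3 - <<'E'
from h import *
for n in ["scene","top"]:
    p=ctrl.camera(n); cv2.imwrite(f"pics/{n}0.png",p['img']); print(n,p['R'].round(3).tolist(),p['t'].round(3),p['fx'])
    for q in ["viewer","leg","amber_mid","clear_mid","jar","tape","burs","needles","carton","dropper","soap"]:
        r=ctrl.masks_of(p,q)
        for k in r[:2]:
            w=cloud(p,k['region'])
            if len(w): print(q,round(k['score'],2),np.round(k['extent']).tolist(),np.percentile(w,[3,50,97],axis=0).round(3).tolist())
print(ctrl.sense())
E
```

```text
pics
scene [[-0.751, -0.66, -0.02], [-0.276, 0.341, -0.899], [0.6, -0.669, -0.438]] [0.429 0.203 1.418] 504.7109668886225
viewer 0.88 [278.0, 237.0, 62.0, 56.0] [[0.447, 0.201, 0.009], [0.458, 0.3, 0.036], [0.508, 0.384, 0.132]]
leg 0.54 [261.0, 202.0, 16.0, 21.0] [[0.546, 0.277, 0.096], [0.553, 0.291, 0.117], [0.57, 0.301, 0.154]]
leg 0.48 [256.0, 217.0, 19.0, 4.0] [[0.507, 0.31, 0.109], [0.515, 0.327, 0.116], [0.526, 0.349, 0.121]]
amber_mid 0.71 [260.0, 203.0, 14.0, 20.0] [[0.546, 0.276, 0.096], [0.554, 0.291, 0.12], [0.571, 0.302, 0.154]]
amber_mid 0.27 [228.0, 228.0, 14.0, 21.0] [[0.618, 0.346, 0.007], [0.627, 0.363, 0.043], [0.647, 0.373, 0.069]]
clear_mid 0.71 [386.0, 179.0, 20.0, 39.0] [[0.414, -0.214, 0.016], [0.427, -0.191, 0.072], [0.452, -0.18, 0.137]]
clear_mid 0.49 [280.0, 235.0, 54.0, 58.0] [[0.125, 0.195, 0.003], [0.458, 0.305, 0.041], [0.517, 0.595, 0.33]]
jar 0.7 [227.0, 229.0, 20.0, 23.0] [[0.618, 0.338, 0.005], [0.628, 0.362, 0.044], [0.652, 0.373, 0.069]]
jar 0.15 [191.0, 246.0, 38.0, 79.0] [[0.5, 0.535, 0.012], [0.513, 0.571, 0.117], [0.55, 0.591, 0.227]]
tape 0
[... 2582 characters left out ...]
, -9.05919580e-07,
        1.36072285e+00, -1.21003209e-01]), 'joint_vel': array([-0.00297455, -0.00059594,  0.00073237, -0.00029752, -0.00045707,
       -0.00025543]), 'joint_torque': array([ 1.19654036e-03, -4.04471290e+01, -2.37502867e+01,  7.06546032e-02,
        2.46053247e-02,  2.38666388e-05]), 'eef_pos': array([0.1449393 , 0.5564604 , 0.20549399]), 'ee_rot': array([[-9.67717257e-01,  2.52038311e-01,  2.71504414e-05],
       [ 2.52038312e-01,  9.67717255e-01,  6.64015535e-05],
       [-9.53821526e-06,  7.11008807e-05, -9.99999997e-01]]), 'wrist_force': array([ 0.12393033,  0.29507224, -0.09037092]), 'moment': array([-0.03207031, -0.04460142, -0.03578308]), 'width': 0.0942498392195441}
```

```bash
python3 - <<'E'
from h import *
a=cv2.imread("pics/scene0.png")[150:320,160:460]; b=cv2.imread("pics/top0.png")[160:290,180:480]
cv2.imwrite("pics/s1.png",cv2.resize(a,None,fx=2.6,fy=2.6,interpolation=2)); cv2.imwrite("pics/t1.png",cv2.resize(b,None,fx=2.6,fy=2.6,interpolation=2))
p=ctrl.camera("top");q=ctrl.camera("scene")
W=np.vstack([cloud(p,np.ones((400,640),bool)),cloud(q,np.ones((400,640),bool))])
np.save("w0.npy",W)
# height map: x up, y left ; 2mm cells
H=np.zeros((400,600),np.float32)
m=(W[:,0]>.2)&(W[:,0]<.8)&(W[:,1]>-.55)&(W[:,1]<.65)&(W[:,2]<.4)
for x,y,z in W[m]:
    i=int((.8-x)/.002)-0; j=int((.65-y)/.002)
    if 0<=i<400 and 0<=j<600: H[i,j]=max(H[i,j],z)
cv2.imwrite("pics/h1.png",cv2.applyColorMap((np.clip(H/.25,0,1)*255).astype(np.uint8),cv2.COLORMAP_JET))
# viewer top
m=(W[:,0]>.42)&(W[:,0]<.54)&(W[:,1]>.15)&(W[:,1]<.4)&(W[:,2]>.122)&(W[:,2]<.137)
P=W[m][:,:2].astype(np.float32); print(len(P),cv2.minAreaRect(P))
m=(W[:,0]>.535)&(W[:,0]<.6)&(W[:,1]>.25)&(W[:,1]<.33)&(W[:,2]>.02)
V=W[m]; print(np.c_[V[:,:3]][::6].round(3).tolist())
E
```

```text
383 ((0.49285653233528137, 0.2823965847492218), (0.08695268630981445, 0.19783583283424377), 2.587251663208008)
[[0.567, 0.283, 0.154], [0.559, 0.276, 0.156], [0.558, 0.277, 0.15], [0.548, 0.275, 0.157], [0.564, 0.291, 0.122], [0.572, 0.265, 0.094], [0.547, 0.277, 0.133], [0.55, 0.29, 0.127], [0.562, 0.264, 0.091], [0.549, 0.283, 0.116], [0.566, 0.302, 0.088], [0.55, 0.279, 0.105], [0.556, 0.3, 0.096], [0.55, 0.276, 0.093], [0.552, 0.297, 0.092], [0.541, 0.273, 0.098], [0.542, 0.29, 0.098], [0.545, 0.265, 0.078], [0.544, 0.283, 0.08], [0.549, 0.299, 0.072], [0.541, 0.275, 0.074], [0.546, 0.296, 0.067], [0.541, 0.272, 0.061], [0.539, 0.294, 0.069], [0.544, 0.268, 0.044], [0.54, 0.286, 0.053], [0.539, 0.287, 0.046], [0.557, 0.29, 0.158], [0.555, 0.295, 0.157], [0.561, 0.295, 0.152], [0.549, 0.282, 0.151], [0.547, 0.288, 0.15], [0.553, 0.287, 0.145], [0.55, 0.29, 0.144], [0.552, 0.284, 0.137], [0.556, 0.277, 0.13], [0.558, 0.28, 0.127], [0.556, 0.289, 0.128], [0.559, 0.295, 0.126], [0.545, 0.284, 0.126], [0.547, 0.29, 0.124], [0.554, 0.292, 0.12], [0.552, 0.298, 0.12], [0.56, 0.295, 0.113], [0.552, 0.279, 0.108], [0.553, 0.286, 0.108], [0.565, 0.292, 0.102], [0.549, 0.282, 0.104], [0.563, 0.294, 0.101], [0.55, 0.282, 0.1], [0.562, 0.299, 0.099], [0.549, 0.287, 0.099], [0.569, 0.301, 0.095], [0.546, 0.297, 0.101], [0.566, 0.304, 0.094]]
```

View pics/s1.png

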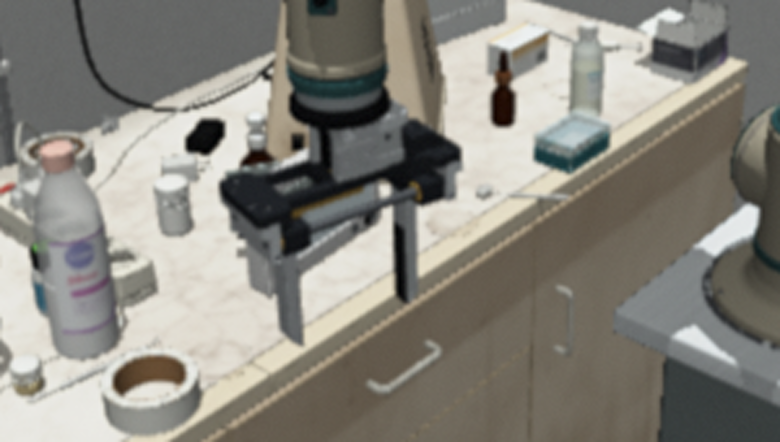

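View pics/t1.png

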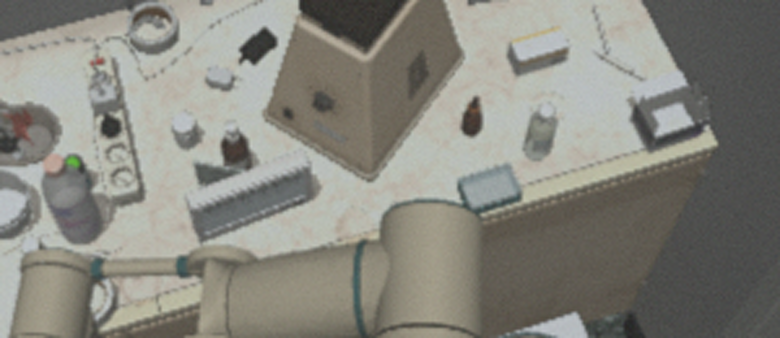

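View pics/h1.png

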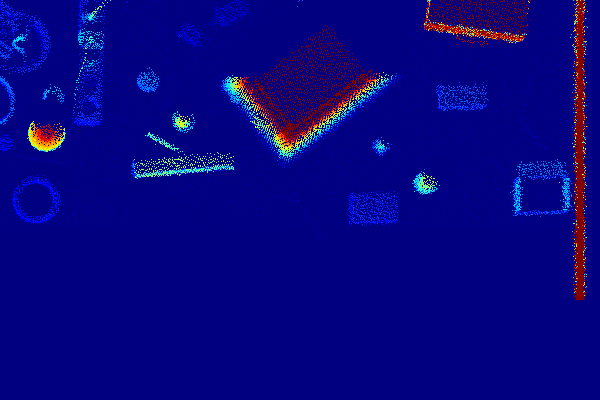

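Amber stands behind the viewer, with its pump top at about (243,135) in the top crop. The half-open leg is at about (215,170), the clear bottle at (540,130) and the jar at (185,128). Next I'll fit the poses.

```bash
cat > fit.py <<'E'
from h import *
from scipy.optimize import least_squares
def circ(P,r,x0):
    f=lambda c:np.hypot(*(P-c).T)-r
    return least_squares(f,x0,loss='soft_l1',f_scale=.002).x
def viewer(W,c0):
    # front-face band
    m=(abs(W[:,0]-.47)<.06)&(abs(W[:,1]-.285)<.13)&(W[:,2]>.015)&(W[:,2]<.115)
    return W[m]
E
python3 - <<'E'
from fit import *
for n in ["top","scene"]:
  for k in range(1):
    p=ctrl.camera(n); W=cloud(p,np.ones((400,640),bool))
    b=W[(np.hypot(W[:,0]-.56,W[:,1]-.285)<.035)&(W[:,2]>.03)&(W[:,2]<.085)]
    print(n,'amber',len(b),circ(b[:,:2],.0225,[.56,.285]))
    b=W[(np.hypot(W[:,0]-.437,W[:,1]+.197)<.035)&(W[:,2]>.01)&(W[:,2]<.1)]
    print(n,'clear',len(b),circ(b[:,:2],.0225,[.437,-.197]))
    b=W[(np.hypot(W[:,0]-.635,W[:,1]-.355)<.035)&(W[:,2]>.01)&(W[:,2]<.06)]
    print(n,'jar',len(b),circ(b[:,:2],.0205,[.635,.355]))
    F=W[(abs(W[:,0]-.455)<.03)&(abs(W[:,1]-.285)<.085)&(W[:,2]>.015)&(W[:,2]<.115)]
    s=np.polyfit(F[:,1],F[:,0],1); 
    for _ in range(5):
        r=F[:,0]-np.polyval(s,F[:,1]); g=abs(r)<.004; s=np.polyfit(F[g,1],F[g,0],1)
    print(n,'front',len(F),g.sum(),s,np.polyval(s,.285),'yaw',-np.arctan(s[0]))
    T=W[(abs(W[:,0]-.48)<.05)&(abs(W[:,1]-.285)<.14)&(W[:,2]>.127)&(W[:,2]<.136)]
    d=np.array([-np.arctan(s[0])])[0]; vx=np.array([np.cos(d),np.sin(d)]); vy=np.array([-np.sin(d),np.cos(d)])
    a=T[:,:2]@vx; bb=T[:,:2]@vy; print('top', np.percentile(a,[1,99]),np.percentile(bb,[1,99]),'front off',np.array([np.polyval(s,.285),.285])@vx)
    L=W[(W[:,2]>.05)&(W[:,2]<.121)&(W[:,1]>.24)&(W[:,1]<.37)]
    a=L[:,:2]@vx-np.array([np.polyval(s,.285),.285])@vx
    L=L[(a>.039)&(a<.09)]; L=L[np.hypot(L[:,0]-.559,L[:,1]-.285)>.03]
    print('leg',len(L),L[np.argsort(L[:,1])][::max(1,len(L)//15)].round(3).tolist())
E
```

```text
top amber 53 [0.56317809 0.2818457 ]
top clear 114 [ 0.43782738 -0.20723751]
top jar 58 [0.64118767 0.35128447]
top front 425 370 [-0.09426929  0.48432496] 0.45745821584406976 yaw 0.09399152396715256
top [0.47680658 0.50999489] [0.13853153 0.33187663] front off 0.48218717678142675
leg 91 [[0.499, 0.288, 0.113], [0.499, 0.301, 0.11], [0.506, 0.308, 0.112], [0.509, 0.314, 0.081], [0.515, 0.317, 0.072], [0.513, 0.322, 0.117], [0.515, 0.327, 0.106], [0.517, 0.33, 0.067], [0.519, 0.334, 0.112], [0.52, 0.337, 0.076], [0.52, 0.341, 0.086], [0.53, 0.343, 0.114], [0.528, 0.346, 0.056], [0.531, 0.349, 0.063], [0.524, 0.351, 0.058], [0.531, 0.354, 0.055]]
scene amber 0 [0.56  0.285]
scene clear 285 [ 0.43782356 -0.20566418]
scene jar 184 [0.64084658 0.35225331]
scene front 318 288 [-0.09545078  0.48388005] 0.45667657977588305 yaw 0.09516247752468415
top [0.47710289 0.51258326] [0.2334023  0.31549729] front off 0.4816907217284398
leg 46 [[0.503, 0.295, 0.118], [0.509, 0.306, 0.118], [0.51, 0.309, 0.115], [0.504, 0.311, 0.118], [0.509, 0.317, 0.119], [0.509, 0.318, 0.113], [0.514, 0.321, 0.116], [0.519, 0.325, 0.112], [0.513, 0.326, 0.118], [0.515, 0.331, 0.119], [0.515, 0.336, 0.118], [0.522, 0.341, 0.118], [0.524, 0.343, 0.118], [0.525, 0.35, 0.117], [0.534, 0.353, 0.119], [0.531, 0.356, 0.118]]
```

```bash
cat > go.py <<'E'
import sys
from h import *
from scipy.spatial.transform import Rotation as R
def delta(pos,ydir,tilt=None):
    s=ctrl.sense(); Rm=s['ee_rot']; y=np.r_[np.array(ydir)/np.linalg.norm(ydir),0]
    z=np.array([0,0,-1.]); T=np.stack([np.cross(y,z),y,z],1)
    rv=R.from_matrix(Rm.T@T).as_rotvec(degrees=True)
    print('pos',s['eef_pos'].round(4),'y',Rm[:,1].round(3),'F',s['wrist_force'].round(2),'w',round(s['width'],4),'t',round(s['clock'],2))
    print('d(cm) now-axes',(100*Rm.T@(pos-s['eef_pos'])).round(2),'target-axes',(100*T.T@(pos-s['eef_pos'])).round(2),'rot',rv.round(2))
if __name__=="__main__":
    a=list(map(float,sys.argv[1:])); delta(np.array(a[:3]),a[3:5])
E
python3 go.py .562 .282 .205 .45 .89
```

```text
pos [0.145  0.5565 0.2055] y [0.252 0.968 0.   ] F [0.02 0.19 0.15] w 0.0943 t 1.4
d(cm) now-axes [-47.28 -16.05   0.05] target-axes [-49.6   -5.68   0.05] rot [ 1.000e-02 -0.000e+00  1.222e+01]
```

Emit:
{"op": "carry_out", "data": {"plan": [[[0,0,0,0,0,6,0],[0,0,0,0,0,6.2,0],[-5.5,-0.65,0,0,0,0,0],[-5.5,-0.65,0,0,0,0,0],[-5.5,-0.65,0,0,0,0,0],[-5.5,-0.65,0,0,0,0,0],[-5.5,-0.65,0,0,0,0,0],[-5.5,-0.65,0,0,0,0,0],[-5.5,-0.65,0,0,0,0,0],[-5.5,-0.65,0,0,0,0,0],[-5.5,-0.65,0,0,0,0,0],[0,0,0,0,0,0,0]]], "newtons": 12}}

```text
clock: 2.9
eef_pos: [0.5726, 0.2723, 0.2051]
ee_rot: [[-0.891, 0.454, 0.003], [0.454, 0.891, 0.004], [-0.001, 0.005, -1.0]]
wrist_force: [0.5, 1.0, 0.5]
width: 0.094
```

```bash
python3 go.py .562 .282 .064 .45 .89
```

```text
pos [0.5726 0.2723 0.2051] y [0.454 0.891 0.005] F [0.54 0.98 0.55] w 0.094 t 2.9
d(cm) now-axes [ 1.4   0.3  14.12] target-axes [ 1.38  0.38 14.11] rot [ 0.31  0.06 -0.18]
```

Emit:
{"op": "carry_out", "data": {"plan": [[[1.3,0.3,2,0.3,0,0,0],[0,0,0,0,0,0,0],[0,0,0,0,0,0,0]]]}}

```text
clock: 3.28
eef_pos: [0.5617, 0.2817, 0.1855]
ee_rot: [[-0.891, 0.454, 0.001], [0.454, 0.891, 0.001], [-0.0, 0.001, -1.0]]
wrist_force: [0.7, -0.3, -0.1]
width: 0.0935
```

```bash
python3 go.py .562 .282 .064 .45 .89; python3 - <<'E'
from fit import *
for n in ["scene","top"]:
    p=ctrl.camera(n); cv2.imwrite(f"pics/{n}2.png",cv2.resize(p['img'][150:320,160:400],None,fx=3,fy=3,interpolation=2)); W=cloud(p,np.ones((400,640),bool))
    b=W[(np.hypot(W[:,0]-.56,W[:,1]-.285)<.035)&(W[:,2]>.03)&(W[:,2]<.085)]
    b2=W[(np.hypot(W[:,0]-.56,W[:,1]-.285)<.035)&(W[:,2]>.14)&(W[:,2]<.16)]
    if len(b): print(n,len(b),circ(b[:,:2],.0225,[.56,.285]),len(b2), np.median(b2[:,:2],axis=0) if len(b2) else '')
E
```

```text
pos [0.5617 0.2817 0.1855] y [0.454 0.891 0.001] F [ 0.66 -0.35 -0.15] w 0.0935 t 3.27
d(cm) now-axes [-1.000e-02  3.000e-02  1.215e+01] target-axes [-1.000e-02  4.000e-02  1.215e+01] rot [ 0.05  0.02 -0.2 ]
top 52 [0.56238391 0.28236774] 25 [0.55677179 0.2830485 ]
```

View pics/scene2.png

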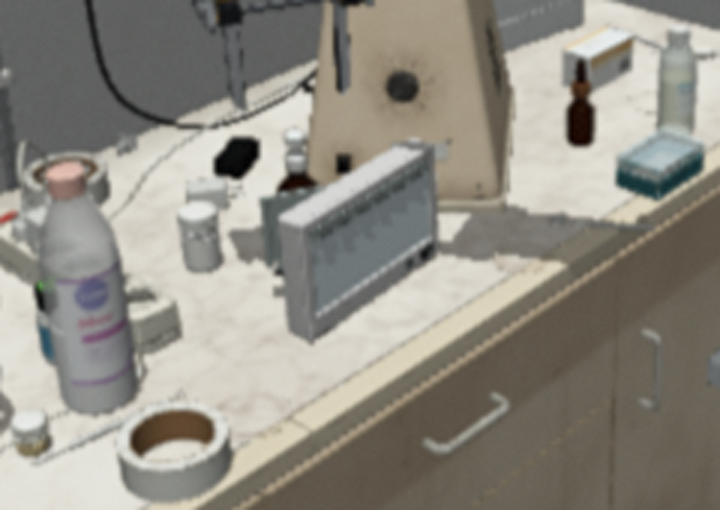

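View pics/top2.png

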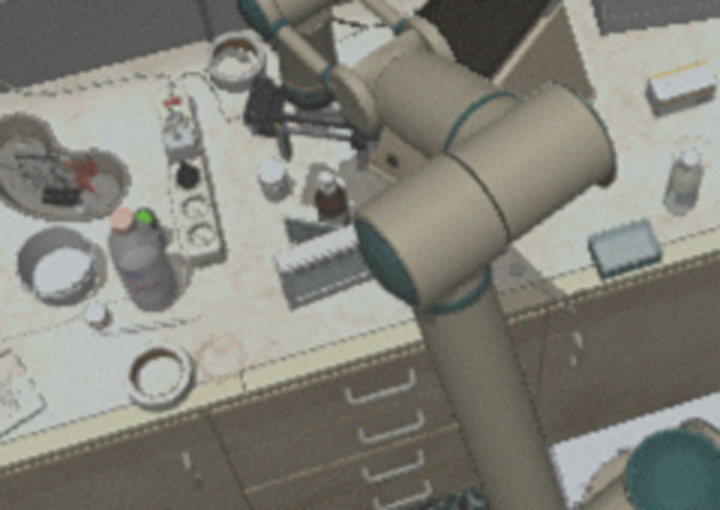

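The bottle's amber body is at top-crop (330,205), and the fingers straddle that position. The fit of its centre agrees with the TCP, so I'll descend and grip.

Emit:
{"op": "carry_out", "data": {"plan": [[[0,0,4,0,0,0,0],[0,0,4,0,0,0,0],[0,0,2.5,0,0,0,0],[0,0,0.8,0,0,0,0],[0,0,0,0,0,0,0],[0,0,0,0,0,0,0]]]}}

```text
clock: 4.12
eef_pos: [0.5661, 0.2843, 0.0762]
ee_rot: [[-0.892, 0.453, 0.013], [0.453, 0.892, 0.005], [-0.009, 0.01, -1.0]]
wrist_force: [-0.0, -0.5, 1.0]
width: 0.0936
```

```bash
python3 go.py .562 .282 .064 .45 .89
```

```text
pos [0.5661 0.2843 0.0762] y [0.453 0.892 0.01 ] F [-0.01 -0.49  0.95] w 0.0936 t 4.12
d(cm) now-axes [ 0.27 -0.4   1.22] target-axes [ 0.26 -0.39  1.22] rot [ 0.58  0.52 -0.1 ]
```

Emit:
{"op": "carry_out", "data": {"plan": [[[0.25,-0.35,0.6,0.5,0.5,0,0],[0,0,0.5,0,0,0,0],[0,0,0,0,0,0,0],[0,0,0,0,0,0,0]]]}}

```text
clock: 4.62
eef_pos: [0.5635, 0.2826, 0.0667]
ee_rot: [[-0.892, 0.453, 0.004], [0.453, 0.892, 0.002], [-0.003, 0.004, -1.0]]
wrist_force: [0.5, 0.4, -0.8]
width: 0.0938
```

```bash
python3 go.py .562 .282 .064 .45 .89
```

```text
pos [0.5635 0.2826 0.0667] y [0.453 0.892 0.004] F [ 0.45  0.36 -0.77] w 0.0938 t 4.62
d(cm) now-axes [ 0.1  -0.12  0.27] target-axes [ 0.1  -0.12  0.27] rot [ 0.22  0.15 -0.11]
```

Emit:
{"op": "carry_out", "data": {"plan": [[[0.1,-0.12,0.25,0.2,0.15,0,0.2],[0,0,0,0,0,0,0.4],[0,0,0,0,0,0,0.6],[0,0,0,0,0,0,0.7],[0,0,0,0,0,0,0.8],[0,0,0,0,0,0,0.8],[0,0,0,0,0,0,0.8]]], "newtons": 15}}

```text
clock: 5.5
eef_pos: [0.5621, 0.282, 0.0642]
ee_rot: [[-0.892, 0.453, 0.0], [0.453, 0.892, 0.0], [0.0, 0.0, -1.0]]
wrist_force: [0.2, 0.3, 0.1]
width: 0.0437
```

```bash
python3 go.py .562 .282 .24 .45 .89
```

```text
pos [0.5621 0.282  0.0642] y [0.453 0.892 0.   ] F [0.24 0.27 0.07] w 0.0437 t 5.5
d(cm) now-axes [ 1.000e-02 -0.000e+00 -1.758e+01] target-axes [ 1.000e-02 -1.000e-02 -1.758e+01] rot [ 0.02 -0.   -0.1 ]
```

Emit:
{"op": "carry_out", "data": {"plan": [[[0,0,-2,0,0,0,0.8],[0,0,-4,0,0,0,0.8],[0,0,-4,0,0,0,0.8],[0,0,-4,0,0,0,0.8],[0,0,-4,0,0,0,0.8],[0,0,0,0,0,0,0.8],[0,0,0,0,0,0,0.8]]]}}

```text
clock: 6.38
eef_pos: [0.5597, 0.281, 0.2446]
ee_rot: [[-0.892, 0.453, -0.009], [0.453, 0.892, -0.003], [0.007, -0.007, -1.0]]
wrist_force: [-1.3, -0.1, -1.9]
width: 0.044
```

```bash
python3 go.py .35 .22 .25 .45 .89; python3 - <<'E'
from h import *
p=ctrl.camera("scene"); cv2.imwrite("pics/s3.png",cv2.resize(p['img'][100:320,160:460],None,fx=2.6,fy=2.6))
E
```

```text
pos [0.5597 0.281  0.2446] y [ 0.453  0.892 -0.007] F [-1.34 -0.11 -1.86] w 0.044 t 6.38
d(cm) now-axes [ 15.93 -14.94  -0.33] target-axes [ 15.96 -14.91  -0.54] rot [-0.38 -0.38 -0.11]
```

View pics/s3.png

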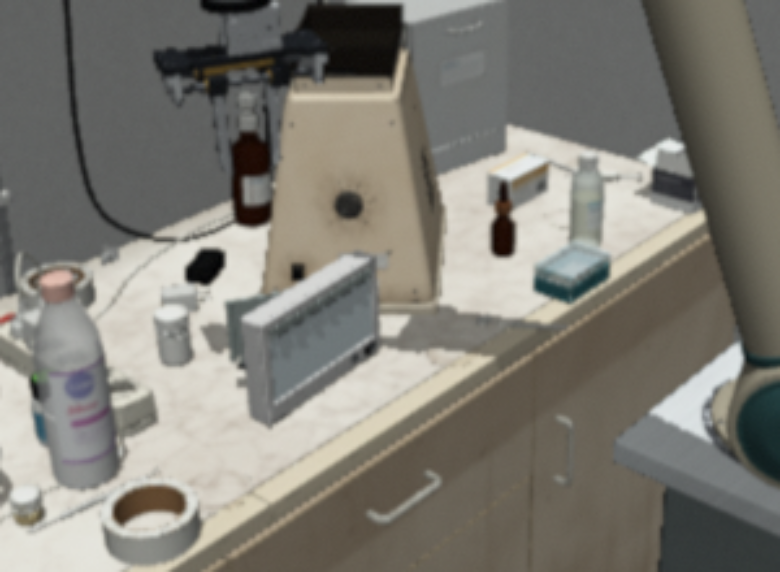

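Emit:
{"op": "carry_out", "data": {"plan": [[[3.6,-2.5,0,-0.4,-0.4,0,0.8],[3.6,-2.5,0,0,0,0,0.8],[3.6,-2.5,0,0,0,0,0.8],[3.6,-2.5,0,0,0,0,0.8],[3.6,-2.5,0,0,0,0,0.8],[0,0,0,0,0,0,0.8]]]}}

```text
clock: 7.18
eef_pos: [0.3306, 0.2472, 0.2331]
ee_rot: [[-0.891, 0.454, -0.02], [0.454, 0.891, -0.009], [0.014, -0.017, -1.0]]
wrist_force: [0.0, 0.1, -1.7]
width: 0.044
```

```bash
cat > path.py <<'E'
from go import *
def path(wps,yds,n):
    # print rows (tool axes at each row) through waypoints with yaw
    s=ctrl.sense(); p=s['eef_pos'].copy(); y=s['ee_rot'][:,1]; a=np.arctan2(y[0],y[1])
    print('at',p.round(4),'yaw',np.degrees(a).round(1),'F',s['wrist_force'].round(1),'w',s['width'].round(4))
    for w,yd,k in zip(wps,yds,n):
        at=np.arctan2(yd[0],yd[1]); dp=(np.array(w)-p)/k; da=(at-a)/k
        for i in range(k):
            Y=np.array([np.sin(a),np.cos(a),0]); Z=np.array([0,0,-1.]); X=np.cross(Y,Z)
            print([round(100*float(dp@v),1) for v in (X,Y,Z)],round(float(np.degrees(da)),1)); a+=da
        p=np.array(w)
E
python3 -c "
from path import *
path([[.32,-.02,.25],[.43,-.285,.25]],[[.87,.5],[1,0]],[6,6])"
```

```text
Traceback (most recent call last):
  File "path.py", line 5, in path
    print('at',p.round(4),'yaw',np.degrees(a).round(1),'F',s['wrist_force'].round(1),'w',s['width'].round(4))
                                                                                         ^^^^^^^^^^^^^^^^
AttributeError: 'float' object has no attribute 'round'
```

```bash
sed -i "s/,'w',s\['width'\].round(4)/,'w',round(s['width'],4)/" path.py
python3 -c "
from path import *
path([[.32,-.02,.25],[.43,-.285,.25]],[[.87,.5],[1,0]],[6,6])"; python3 go.py .32 -.02 .25 .45 .89
```

```text
at [0.3306 0.2472 0.2331] yaw 27.0 F [ 0.   0.1 -1.7] w 0.044
[-1.9, -4.0, -0.3] 5.5
[-2.2, -3.9, -0.3] 5.5
[-2.6, -3.6, -0.3] 5.5
[-2.9, -3.3, -0.3] 5.5
[-3.2, -3.1, -0.3] 5.5
[-3.5, -2.7, -0.3] 5.5
[-4.7, -0.6, 0.0] 5.0
[-4.8, -0.2, 0.0] 5.0
[-4.8, 0.2, 0.0] 5.0
[-4.7, 0.6, 0.0] 5.0
[-4.7, 1.0, 0.0] 5.0
[-4.6, 1.4, 0.0] 5.0
pos [0.3306 0.2472 0.2331] y [ 0.454  0.891 -0.017] F [ 0.04  0.11 -1.74] w 0.044 t 7.17
d(cm) now-axes [-11.16 -24.32  -1.43] target-axes [-11.11 -24.33  -1.69] rot [-0.97 -0.81 -0.17]
```

Emit:
{"op": "carry_out", "data": {"plan": [[[-1.9,-4.0,-0.3,-1,-0.8,5.5,0.8],[-2.2,-3.9,-0.3,0,0,5.5,0.8],[-2.6,-3.6,-0.3,0,0,5.5,0.8],[-2.9,-3.3,-0.3,0,0,5.5,0.8],[-3.2,-3.1,-0.3,0,0,5.5,0.8],[-3.5,-2.7,-0.3,0,0,5.5,0.8],[0,0,0,0,0,0,0.8]]]}}

```text
clock: 8.05
eef_pos: [0.3215, -0.0281, 0.2458]
ee_rot: [[-0.485, 0.875, -0.004], [0.875, 0.485, -0.004], [-0.001, -0.005, -1.0]]
wrist_force: [0.4, -0.1, -1.5]
width: 0.0437
```

```bash

python3 -c "
from path import *
path([[.43,-.285,.23]],[[1,0]],[6])"; python3 go.py .43 -.285 .23 .87 .5
```

```text
at [ 0.3215 -0.0281  0.2458] yaw 61.0 F [ 0.4 -0.1 -1.5] w 0.0437
[-4.6, -0.5, 0.3] 4.8
[-4.6, -0.1, 0.3] 4.8
[-4.6, 0.3, 0.3] 4.8
[-4.6, 0.7, 0.3] 4.8
[-4.5, 1.1, 0.3] 4.8
[-4.4, 1.4, 0.3] 4.8
pos [ 0.3215 -0.0281  0.2458] y [ 0.875  0.485 -0.005] F [ 0.38 -0.09 -1.46] w 0.0437 t 8.05
d(cm) now-axes [-27.73  -2.96   1.62] target-axes [-27.68  -3.4    1.58] rot [-0.31  0.05 -0.89]
```

Emit:
{"op": "carry_out", "data": {"plan": [[[-4.6,-0.5,0,0,0,4.8,0.8],[-4.6,-0.1,0,0,0,4.8,0.8],[-4.6,0.3,0,0,0,4.8,0.8],[-4.6,0.7,0,0,0,4.8,0.8],[-4.5,1.1,0,0,0,4.8,0.8],[-4.4,1.4,0,0,0,4.8,0.8],[0,0,0,0,0,0,0.8],[0,0,0,0,0,0,0.8]]]}}

```text
clock: 9.05
eef_pos: [0.4373, -0.2856, 0.2354]
ee_rot: [[0.002, 1.0, -0.011], [1.0, -0.001, 0.01], [0.01, -0.011, -1.0]]
wrist_force: [0.0, 0.5, -2.0]
width: 0.0434
```

```bash
python3 go.py .43 -.287 .066 1 0;python3 - <<'E'
from h import *
for n in ("scene","top"):
    p=ctrl.camera(n); cv2.imwrite(f"pics/{n}4.png",cv2.resize(p['img'][80:280,260:500],None,fx=3,fy=3))
E
```

```text
pos [ 0.4373 -0.2856  0.2354] y [ 1.    -0.001 -0.011] F [ 0.    0.49 -1.96] w 0.0434 t 9.05
d(cm) now-axes [-0.32 -0.55 16.95] target-axes [-0.14 -0.73 16.94] rot [-0.61 -0.6  -0.08]
```

View pics/scene4.png

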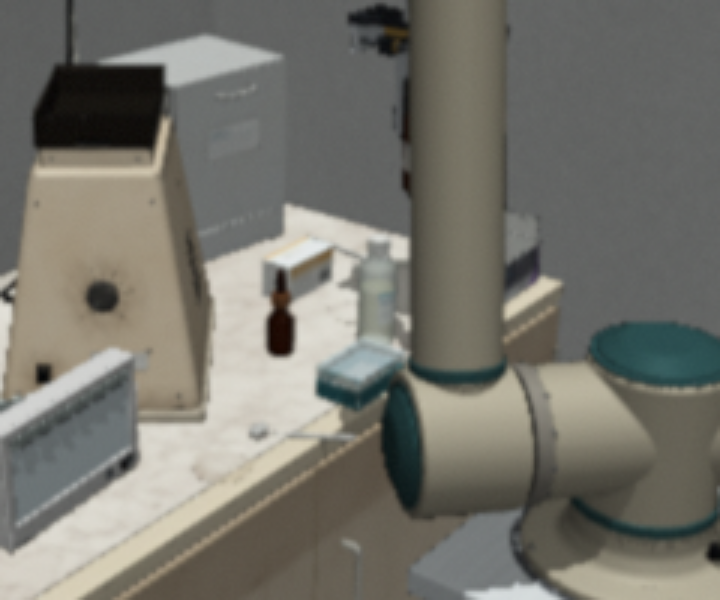

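View pics/top4.png

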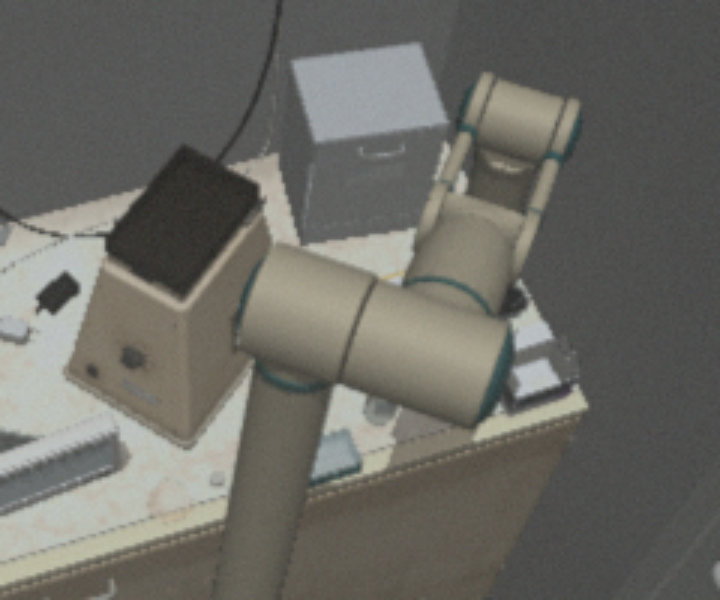

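The arm hides the bottle in both views, so I'll descend by the measured pose. The clear bottle, at scene-crop (377,300), is still standing.

Emit:
{"op": "carry_out", "data": {"plan": [[[-0.2,-0.6,3,-0.6,-0.6,0,0.8],[0,0,4,0,0,0,0.8],[0,0,4,0,0,0,0.8],[0,0,2,0,0,0,0.8],[0,0,0,0,0,0,0.8],[0,0,0,0,0,0,0.8]]]}}

```text
clock: 9.9
eef_pos: [0.4314, -0.2811, 0.1068]
ee_rot: [[-0.008, 1.0, 0.006], [1.0, 0.008, -0.005], [-0.005, 0.006, -1.0]]
wrist_force: [-0.8, -0.1, -2.2]
width: 0.0439
```

```bash
python3 go.py .43 -.287 .066 1 0
```

```text
pos [ 0.4314 -0.2811  0.1068] y [1.    0.008 0.006] F [-0.78 -0.09 -2.17] w 0.0439 t 9.9
d(cm) now-axes [-0.57 -0.17  4.08] target-axes [-0.59 -0.14  4.08] rot [0.36 0.27 0.46]
```

Emit:
{"op": "carry_out", "data": {"plan": [[[-0.5,-0.1,2,0.3,0.3,0.4,0.8],[0,0,1.3,0,0,0,0.8],[0,0,0.3,0,0,0,0.8],[0,0,0,0,0,0,0.8],[0,0,0,0,0,0,0.8]]]}}

```text
clock: 10.52
eef_pos: [0.4318, -0.2875, 0.0703]
ee_rot: [[-0.001, 1.0, 0.004], [1.0, 0.001, -0.002], [-0.002, 0.004, -1.0]]
wrist_force: [-0.5, -0.2, -1.5]
width: 0.0435
```

```bash
python3 go.py .43 -.287 .065 1 0
```

```text
pos [ 0.4318 -0.2875  0.0703] y [1.    0.001 0.004] F [-0.51 -0.22 -1.46] w 0.0435 t 10.53
d(cm) now-axes [ 0.05 -0.18  0.53] target-axes [ 0.05 -0.18  0.53] rot [0.22 0.1  0.04]
```

Emit:
{"op": "carry_out", "data": {"plan": [[[0,-0.1,0.4,0.2,0.1,0,0.8],[0,0,0.2,0,0,0,0.8],[0,0,0,0,0,0,0.8],[0,0,0,0,0,0,0.8]]]}}

```text
clock: 11.02
eef_pos: [0.4312, -0.2879, 0.0645]
ee_rot: [[-0.001, 1.0, 0.001], [1.0, 0.001, -0.001], [-0.001, 0.001, -1.0]]
wrist_force: [-0.2, -0.1, -1.2]
width: 0.0439
```

Emit:
{"op": "carry_out", "data": {"plan": [[[0,0,0.1,0,0,0,0.8],[0,0,0,0,0,0,0.8],[0,0,0,0,0,0,0.8]]]}}

```text
clock: 11.4
eef_pos: [0.4313, -0.288, 0.0643]
ee_rot: [[-0.001, 1.0, 0.002], [1.0, 0.001, -0.001], [-0.001, 0.002, -1.0]]
wrist_force: [-0.0, 0.0, -0.6]
width: 0.0439
```

Contact is beginning, because the carried weight is coming off. I'll release.

Emit:
{"op": "carry_out", "data": {"plan": [[[0,0,0.1,0,0,0,0.8],[0,0,0,0,0,0,0.5],[0,0,0,0,0,0,0.4],[0,0,0,0,0,0,0.2],[0,0,0,0,0,0,0],[0,0,0,0,0,0,0],[0,0,0,0,0,0,0]]]}}

```text
clock: 12.28
eef_pos: [0.4318, -0.2885, 0.0639]
ee_rot: [[-0.001, 1.0, 0.003], [1.0, 0.001, -0.002], [-0.002, 0.003, -1.0]]
wrist_force: [0.7, -0.7, -0.1]
width: 0.092
```

Emit:
{"op": "carry_out", "data": {"plan": [[[0,0,-2,0,0,0,0],[0,0,-4,0,0,0,0],[0,0,-5,0,0,0,0],[0,0,-6,0,0,0,0],[0,0,0,0,0,0,0]]]}}

```text
clock: 12.9
eef_pos: [0.431, -0.2878, 0.2379]
ee_rot: [[-0.001, 1.0, 0.001], [1.0, 0.001, -0.001], [-0.001, 0.001, -1.0]]
wrist_force: [-0.1, 0.0, -0.3]
width: 0.094
```

```bash

python3 -c "
from path import *
path([[.32,-.02,.26],[.36,.28,.26]],[[.87,.5],[0.5,.87]],[6,6])"
```

```text
at [ 0.431  -0.2878  0.2379] yaw 90.0 F [-0.1  0.  -0.3] w 0.094
[4.5, -1.8, -0.4] -5.0
[4.6, -1.5, -0.4] -5.0
[4.7, -1.0, -0.4] -5.0
[4.8, -0.6, -0.4] -5.0
[4.8, -0.2, -0.4] -5.0
[4.8, 0.2, -0.4] -5.0
[4.0, 3.1, 0.0] -5.0
[3.7, 3.4, 0.0] -5.0
[3.4, 3.7, 0.0] -5.0
[3.1, 4.0, 0.0] -5.0
[2.7, 4.3, 0.0] -5.0
[2.3, 4.5, 0.0] -5.0
```

Emit:
{"op": "carry_out", "data": {"plan": [[[4.5,-1.8,-0.4,0,0,-5,0.5],[4.6,-1.5,-0.4,0,0,-5,1],[4.7,-1,-0.4,0,0,-5,1],[4.8,-0.6,-0.4,0,0,-5,1],[4.8,-0.2,-0.4,0,0,-5,1],[4.8,0.2,-0.4,0,0,-5,1],[4,3.1,0,0,0,-5,1],[3.7,3.4,0,0,0,-5,1],[3.4,3.7,0,0,0,-5,1],[3.1,4,0,0,0,-5,1],[2.7,4.3,0,0,0,-5,1],[2.3,4.5,0,0,0,-5,1]]]}}

```text
clock: 14.4
eef_pos: [0.3425, 0.2947, 0.2497]
ee_rot: [[-0.88, 0.476, -0.015], [0.476, 0.88, 0.001], [0.014, -0.006, -1.0]]
wrist_force: [1.0, 0.1, 0.1]
width: 0.0006
```

```bash
cat > leg.py <<'E'
from fit import *
def viewer_leg(tag):
    out=[]
    for n in ["top","scene"]:
        p=ctrl.camera(n); cv2.imwrite(f"pics/{n}_{tag}.png",cv2.resize(p['img'][120:320,160:460],None,fx=2.6,fy=2.6,interpolation=2)); W=cloud(p,np.ones((400,640),bool)); out.append(W)
        F=W[(abs(W[:,0]-.455)<.03)&(abs(W[:,1]-.285)<.085)&(W[:,2]>.015)&(W[:,2]<.115)]
        if len(F)<50: print(n,'front hidden'); continue
        s=np.polyfit(F[:,1],F[:,0],1)
        for _ in range(6):
            r=F[:,0]-np.polyval(s,F[:,1]); g=abs(r)<.004; s=np.polyfit(F[g,1],F[g,0],1)
        print(n,'front x@.285',np.polyval(s,.285).round(4),'yaw',-np.arctan(s[0]).round(4),g.sum())
    W=np.vstack(out); d=.095; vx=np.array([np.cos(d),np.sin(d)]); vy=np.array([-np.sin(d),np.cos(d)])
    q=W[:,:2]-np.array([.4951,.2835]); a=q@vx;b=q@vy
    m=(a>.004)&(a<.095)&(b>-.03)&(b<.09)&(W[:,2]>.05)&(W[:,2]<.122)
    o=np.argsort(a[m]); k=np.c_[a[m],b[m],W[m][:,2]][o]
    print('leg pts',len(k)); print((1000*k[::max(1,len(k)//14)]).round().astype(int).tolist())
E
python3 -c "
from leg import *; viewer_leg('5')
import sys; sys.path
W=np.vstack([cloud(ctrl.camera(n),np.ones((400,640),bool)) for n in ['top','scene']])
for nm,c,r,z0,z1 in [('amber',[.431,-.288],.0225,.01,.085),('clear',[.4378,-.2065],.0225,.01,.1),('jar',[.641,.352],.0205,.01,.06)]:
    b=W[(np.hypot(*(W[:,:2]-c).T)<.035)&(W[:,2]>z0)&(W[:,2]<z1)]; t=W[(np.hypot(*(W[:,:2]-c).T)<.03)]
    print(nm,len(b),circ(b[:,:2],r,c).round(4),'top',np.percentile(t[:,2],99).round(3))
"; python3 go.py .51 .35 .2 .466 .884
```

```text
top front x@.285 0.4571 yaw 0.0871 163
scene front x@.285 0.4574 yaw 0.0917 1070
leg pts 221
[[5, 15, 121], [17, 25, 115], [21, 38, 117], [24, 39, 85], [28, 44, 108], [30, 54, 105], [33, 60, 103], [35, 61, 107], [37, 61, 59], [38, 69, 56], [38, 64, 54], [39, 69, 106], [41, 69, 59], [42, 70, 112], [44, 68, 114]]
amber 327 [ 0.4325 -0.2877] top 0.156
clear 382 [ 0.4382 -0.2063] top 0.141
jar 237 [0.6408 0.3521] top 0.073
pos [0.3424 0.2932 0.2495] y [ 0.477  0.879 -0.008] F [0.52 0.49 0.32] w 0.0004 t 14.6
d(cm) now-axes [-12.08  13.03   4.68] target-axes [-12.18  12.84   4.95] rot [-0.43 -0.83 -0.72]
```

View pics/scene_5.png

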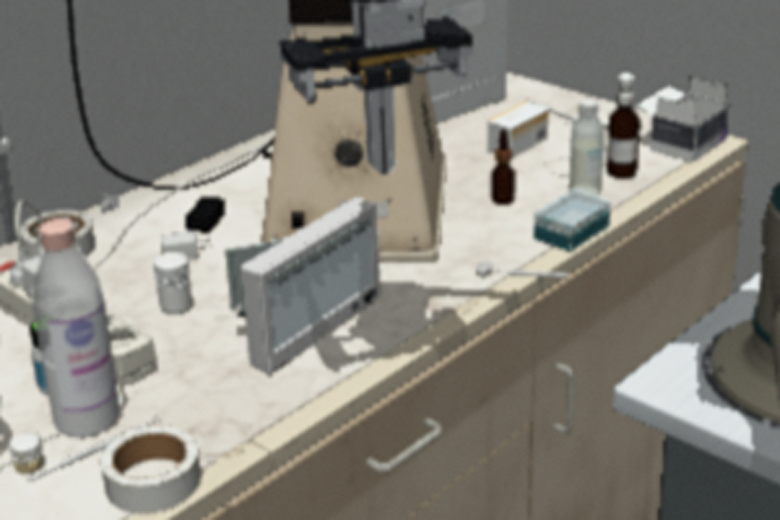

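View pics/top_5.png

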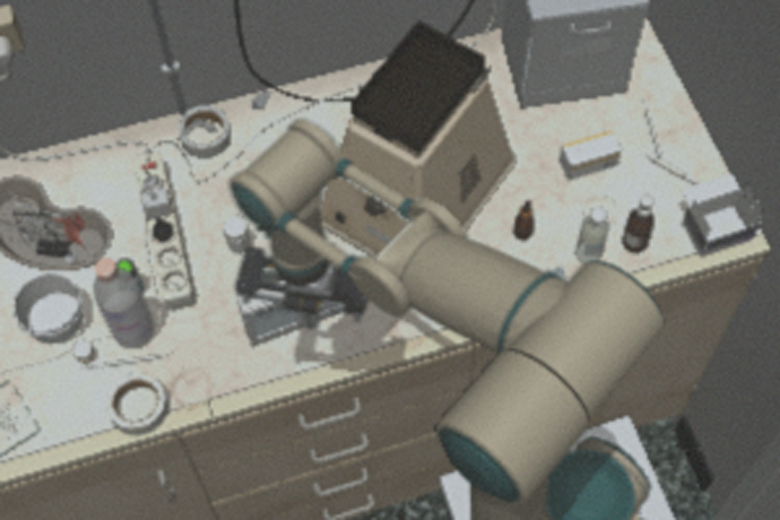

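Amber stands upright beside clear (scene crop (622,140) and (587,150)), the viewer hasn't moved, and the leg is at about 0.56 rad. I'm moving the closed fingers above the wedge.

Emit:
{"op": "carry_out", "data": {"plan": [[[-3,3.2,0.5,-0.4,-0.8,-0.7,1],[-3,3.2,1.2,0,0,0,1],[-3,3.2,1.2,0,0,0,1],[-3,3.2,1.2,0,0,0,1],[0,0,0,0,0,0,1],[0,0,0,0,0,0,1]]]}}

```text
clock: 15.35
eef_pos: [0.5104, 0.339, 0.2041]
ee_rot: [[-0.879, 0.477, -0.006], [0.477, 0.879, -0.007], [0.002, -0.009, -1.0]]
wrist_force: [-0.3, -0.1, 0.8]
width: 0.0003
```

```bash
python3 go.py .51 .35 .15 .466 .884
```

```text
pos [0.5104 0.339  0.2041] y [ 0.477  0.879 -0.009] F [-0.27 -0.13  0.82] w 0.0003 t 15.35
d(cm) now-axes [0.55 1.   5.4 ] target-axes [0.55 0.96 5.41] rot [-0.53 -0.13 -0.71]
```

Emit:
{"op": "carry_out", "data": {"plan": [[[0.5,1,2.5,-0.5,0,-0.7,1],[0,0,2.5,0,0,0,1],[0,0,0,0,0,0,1],[0,0,0,0,0,0,1]]]}}

```text
clock: 15.85
eef_pos: [0.5078, 0.3467, 0.1573]
ee_rot: [[-0.883, 0.469, 0.001], [0.469, 0.883, 0.002], [0.0, 0.002, -1.0]]
wrist_force: [0.5, -0.3, 0.9]
width: 0.0005
```

```bash
python3 go.py .51 .35 .083 .466 .884
```

```text
pos [0.5078 0.3467 0.1573] y [0.469 0.883 0.002] F [ 0.5  -0.32  0.94] w 0.0005 t 15.85
d(cm) now-axes [-0.04  0.38  7.43] target-axes [-0.04  0.4   7.43] rot [ 0.11 -0.01 -0.16]
```

Emit:
{"op": "carry_out", "data": {"plan": [[[0,0.4,0.8,0,0,0,1],[0,0,2,0,0,0,1],[0,0,2.5,0,0,0,1],[0,0,1.5,0,0,0,1],[0,0,0,0,0,0,1],[0,0,0,0,0,0,1],[0,0,0,0,0,0,1]]]}}

```text
clock: 16.73
eef_pos: [0.5136, 0.353, 0.0931]
ee_rot: [[-0.883, 0.469, 0.011], [0.469, 0.883, 0.008], [-0.006, 0.012, -1.0]]
wrist_force: [0.1, -0.0, -0.2]
width: 0.0007
```

```bash
python3 go.py .51 .35 .083 .466 .884; cat > arc.py <<'E'
from go import *
from path import *
H=np.array([.4951,.2835]); d=.093; vx=np.array([np.cos(d),np.sin(d)]); vy=np.array([-np.sin(d),np.cos(d)])
def tgt(th,r=.066,off=.011):
    u=np.sin(th)*vx+np.cos(th)*vy; nn=-np.cos(th)*vx+np.sin(th)*vy
    return H+r*u+off*nn,u
def where():
    s=ctrl.sense(); q=s['eef_pos'][:2]-H; return q@vx,q@vy
E
python3 -c "
from arc import *
print(where())
ths=[.6,.8,1.0,1.2,1.4]
path([np.r_[tgt(t)[0],.083] for t in ths],[tgt(t)[1] for t in ths],[1,2,2,2,2])"
```

```text
pos [0.5136 0.353  0.0931] y [0.469 0.883 0.012] F [ 0.07 -0.01 -0.2 ] w 0.0007 t 16.73
d(cm) now-axes [ 0.18 -0.44  1.01] target-axes [ 0.18 -0.43  1.01] rot [ 0.69  0.37 -0.16]
(np.float64(0.02486990722513974), np.float64(0.06745722271888066))
at [0.5136 0.353  0.0931] yaw 28.0 F [ 0.1 -0.  -0.2] w 0.0007
[-0.6, -0.4, 1.0] 1.1
[-0.7, 0.0, 0.0] 5.7
[-0.7, 0.1, 0.0] 5.7
[-0.7, 0.0, 0.0] 5.7
[-0.7, 0.1, 0.0] 5.7
[-0.7, 0.0, 0.0] 5.7
[-0.7, 0.1, 0.0] 5.7
[-0.7, 0.0, 0.0] 5.7
[-0.7, 0.1, 0.0] 5.7
```

Emit:
{"op": "carry_out", "data": {"plan": [[[-0.4,-0.9,0.6,0.7,0.4,1,1],[-0.7,0,0.2,0,0,5.7,1],[-0.6,0.05,0,0,0,5.7,1],[-0.6,0.05,0,0,0,5.7,1],[-0.6,0.05,0,0,0,5.7,1]]]}}

```text
clock: 17.35
eef_pos: [0.5344, 0.3278, 0.0858]
ee_rot: [[-0.606, 0.796, -0.001], [0.796, 0.606, 0.001], [0.002, 0.0, -1.0]]
wrist_force: [-0.1, 1.0, 0.1]
width: 0.0004
```

```bash
python3 -c "
from arc import *
print(where())
ths=[1.0,1.2,1.4,1.5]
path([np.r_[tgt(t,.06,.01)[0],.083] for t in ths],[tgt(t)[1] for t in ths],[2,2,2,1])"
```

```text
(np.float64(0.0432158406403109), np.float64(0.04048385226958305))
at [0.5344 0.3278 0.0858] yaw 52.7 F [-0.1  1.   0.1] w 0.0004
[-0.0, 0.1, 0.1] -0.4
[-0.0, 0.1, 0.1] -0.4
[-0.6, 0.0, 0.0] 5.7
[-0.6, 0.1, 0.0] 5.7
[-0.6, 0.0, 0.0] 5.7
[-0.6, 0.1, 0.0] 5.7
[-0.6, 0.1, 0.0] 5.7
```

Emit:
{"op": "carry_out", "data": {"plan": [[[-0.6,0.15,0.1,0,0,5.7,1],[-0.6,0.1,0,0,0,5.7,1],[-0.6,0.1,0,0,0,5.7,1],[-0.6,0.1,0,0,0,5.7,1],[0,0,0,0,0,0,1],[0,0,0,0,0,0,1]]]}}

```text
clock: 18.1
eef_pos: [0.5497, 0.306, 0.0845]
ee_rot: [[-0.234, 0.972, -0.004], [0.972, 0.234, 0.001], [0.002, -0.004, -1.0]]
wrist_force: [-0.9, 1.1, 0.1]
width: 0.0003
```

```bash
python3 -c "
from arc import *
print(where())
ths=[1.5,1.571]
path([np.r_[tgt(t,.06,.01)[0],.083] for t in ths],[tgt(t)[1] for t in ths],[1,1])
from leg import *; viewer_leg('6')"
```

```text
(np.float64(0.0564436944784557), np.float64(0.017369822061343385))
at [0.5497 0.306  0.0845] yaw 76.5 F [-0.9  1.1  0.1] w 0.0003
[-0.4, 0.2, 0.2] 4.1
[-0.4, 0.1, 0.0] 4.1
top front x@.285 0.4578 yaw 0.0989 173
scene front x@.285 0.4575 yaw 0.0932 1079
leg pts 165
[[8, 4, 119], [24, 4, 117], [29, 11, 109], [36, 7, 122], [40, 8, 111], [43, 23, 104], [44, 22, 106], [46, 3, 100], [47, 9, 109], [50, 26, 93], [52, 28, 90], [56, 28, 92], [59, 22, 112], [62, 26, 89], [65, 30, 100]]
```

View pics/scene_6.png

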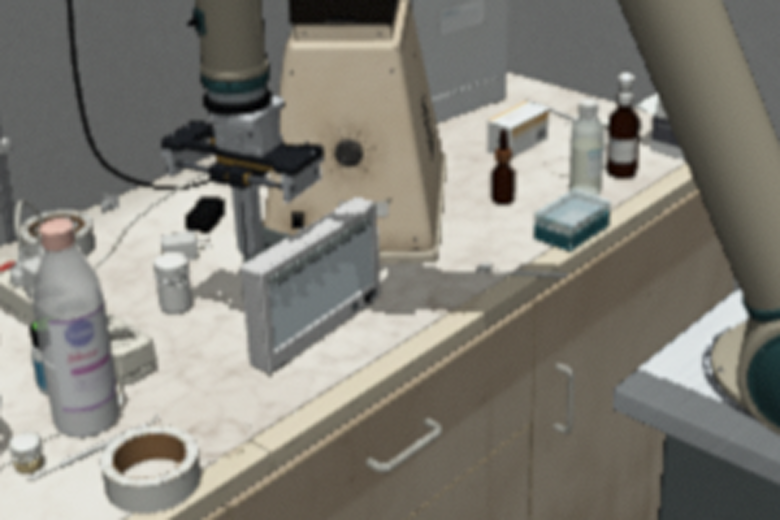

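The viewer hasn't moved (front face at 0.4575, yaw 0.093) and the leg is close to its stop. I'll finish in small steps.

Emit:
{"op": "carry_out", "data": {"plan": [[[-0.35,0.15,0.1,0,0,4,1],[-0.25,0.1,0,0,0,4,1],[0,0,0,0,0,0,1],[0,0,0,0,0,0,1]]]}}

```text
clock: 18.7
eef_pos: [0.5527, 0.3017, 0.0836]
ee_rot: [[-0.097, 0.995, -0.005], [0.995, 0.097, 0.002], [0.002, -0.004, -1.0]]
wrist_force: [0.0, 0.2, -0.4]
width: 0.0004
```

```bash
python3 -c "
from arc import *
print(where()); s=ctrl.sense(); print(s['ee_rot'][:,1],s['wrist_force'],s['moment'])"
```

```text
(np.float64(0.05908485029400553), np.float64(0.012768556654962513))
[ 0.99531158  0.09662256 -0.00435223] [ 0.04521436  0.23224863 -0.41985343] [-0.01324848  0.06912636  0.02039556]
```

Emit:
{"op": "carry_out", "data": {"plan": [[[-0.15,0,0,0,0,0,1],[0,0,0,0,0,0,1]]]}}

```text
clock: 18.95
eef_pos: [0.5528, 0.301, 0.0836]
ee_rot: [[-0.098, 0.995, -0.004], [0.995, 0.098, 0.003], [0.004, -0.004, -1.0]]
wrist_force: [-0.1, 0.8, 0.9]
width: 0.0006
```

Emit:
{"op": "carry_out", "data": {"plan": [[[-0.15,0,0,0,0,0,1],[0,0,0,0,0,0,1]]]}}

```text
clock: 19.2
eef_pos: [0.553, 0.2999, 0.0836]
ee_rot: [[-0.098, 0.995, -0.004], [0.995, 0.098, 0.004], [0.004, -0.004, -1.0]]
wrist_force: [0.1, 2.2, -0.3]
width: 0.0004
```

```bash
python3 -c "
from arc import *
print(where()); s=ctrl.sense(); print(s['ee_rot'][:,1],s['wrist_force'],s['moment'])
from leg import *; viewer_leg('7'); print(ctrl.sense()['wrist_force'])"
```

```text
(np.float64(0.05919048269922711), np.float64(0.010915166591281295))
[ 0.99516346  0.09816127 -0.00374836] [ 0.09654204  2.15889088 -0.26199099] [ 0.05856914  0.01827435 -0.01191185]
top front x@.285 0.4577 yaw 0.0821 183
scene front x@.285 0.4575 yaw 0.0742 1099
leg pts 160
[[9, 3, 121], [25, 2, 120], [33, 2, 117], [38, 3, 96], [43, 1, 107], [45, 16, 103], [46, 16, 96], [48, 22, 105], [49, 0, 88], [51, 15, 97], [55, 20, 89], [59, 21, 118], [62, 20, 103], [65, 24, 117], [70, 19, 104]]
[-0.70827869  0.95643352 -0.26973122]
```

The leg has reached its stop and reacted at 2 N, and the viewer turned by about 1°. Backing off and checking.

Emit:
{"op": "carry_out", "data": {"plan": [[[1.0,0,0,0,0,0,1],[1.0,0,0,0,0,0,1],[0,0,-3,0,0,0,1],[0,0,-5,0,0,0,1],[0,0,-5,0,0,0,1],[0,0,-3,0,0,0,0.5],[0,0,0,0,0,0,0.5]]]}}

```text
clock: 20.18
eef_pos: [0.5508, 0.3225, 0.2472]
ee_rot: [[-0.101, 0.995, -0.006], [0.995, 0.101, 0.0], [0.001, -0.006, -1.0]]
wrist_force: [-1.0, -0.7, 0.4]
width: 0.0172
```

```bash
python3 -c "
from arc import *
from leg import *; viewer_leg('8'); viewer_leg('8'); s=ctrl.sense(); print(s['eef_pos'],s['width'])"
```

```text
top front x@.285 0.4577 yaw 0.0761 202
scene front x@.285 0.4577 yaw 0.0716 1085
leg pts 198
[[6, -1, 114], [21, 2, 117], [29, 3, 102], [37, 4, 97], [42, -1, 105], [47, -1, 87], [51, -5, 112], [55, 1, 107], [60, -3, 90], [64, 2, 81], [67, -2, 92], [71, 3, 120], [74, 1, 108], [77, -3, 119], [81, -2, 74]]
top front x@.285 0.4581 yaw 0.0833 199
scene front x@.285 0.4577 yaw 0.0763 1080
leg pts 201
[[4, -1, 117], [20, 3, 121], [30, 6, 110], [35, 2, 100], [40, 0, 94], [47, 6, 94], [51, 1, 105], [55, 3, 118], [58, 4, 83], [64, 2, 81], [67, 2, 94], [70, 1, 76], [73, 1, 107], [74, 6, 103], [79, 1, 72]]
[0.54855891 0.32111688 0.24236429] 0.03325430499109582
```

View pics/top_8.png

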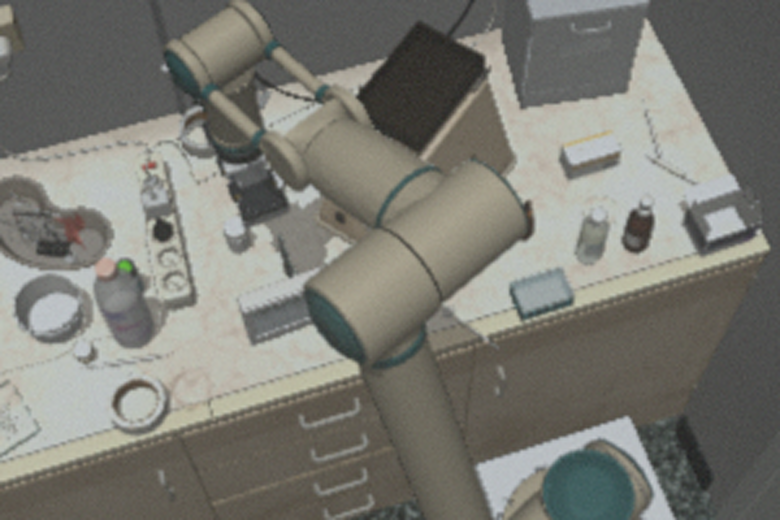

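The leg is square to the back; its edge lies at 78 mm, b about 0. Next I'll straddle the viewer's top edge, to the right of the leg, with the jaws along its depth.

```bash
python3 go.py .4752 .2595 .19 .997 .078
```

```text
pos [0.5486 0.3211 0.2424] y [ 0.995  0.1   -0.015] F [-0.19  0.71 -0.15] w 0.0333 t 20.38
d(cm) now-axes [-5.38 -7.84  5.37] target-axes [-5.57 -7.79  5.24] rot [-0.86  0.12  1.29]
```

Emit:
{"op": "carry_out", "data": {"plan": [[[-1.8,-2.6,1,-0.8,0,1.3,0.4],[-1.8,-2.6,1.5,0,0,0,0.4],[-1.8,-2.6,1.5,0,0,0,0.4],[0,0,0,0,0,0,0.4],[0,0,0,0,0,0,0.4],[0,0,0,0,0,0,0.4]]]}}

```text
clock: 21.12
eef_pos: [0.4714, 0.2587, 0.1933]
ee_rot: [[-0.077, 0.997, -0.013], [0.997, 0.077, -0.007], [-0.006, -0.013, -1.0]]
wrist_force: [0.6, -0.1, 0.5]
width: 0.0565
```

```bash
python3 go.py .4752 .2595 .15 .997 .078
```

```text
pos [0.4714 0.2587 0.1933] y [ 0.997  0.077 -0.013] F [ 0.65 -0.13  0.54] w 0.0565 t 21.12
d(cm) now-axes [0.08 0.44 4.32] target-axes [0.05 0.38 4.33] rot [-0.75  0.34 -0.05]
```

Emit:
{"op": "carry_out", "data": {"plan": [[[0,0.4,2,-0.7,0.3,0,0.4],[0,0,2.2,0,0,0,0.4],[0,0,0,0,0,0,0.4],[0,0,0,0,0,0,0.4]]]}}

```text
clock: 21.62
eef_pos: [0.4807, 0.2619, 0.1523]
ee_rot: [[-0.078, 0.997, 0.006], [0.997, 0.078, 0.002], [0.002, 0.006, -1.0]]
wrist_force: [-0.9, -0.2, 0.5]
width: 0.0561
```

```bash
python3 go.py .4752 .2595 .107 .997 .078
```

```text
pos [0.4807 0.2619 0.1523] y [0.997 0.078 0.006] F [-0.93 -0.21  0.52] w 0.0561 t 21.62
d(cm) now-axes [-0.2  -0.6   4.52] target-axes [-0.19 -0.57  4.53] rot [ 0.35 -0.1  -0.01]
```

Emit:
{"op": "carry_out", "data": {"plan": [[[-0.2,-0.8,1,0.3,0,0,0.4],[0,-0.1,1,0,0,0,0.4],[0,0,0,0,0,0,0.4],[0,0,0,0,0,0,0.4]]]}}

```text
clock: 22.12
eef_pos: [0.4723, 0.2596, 0.1325]
ee_rot: [[-0.078, 0.997, 0.003], [0.997, 0.078, 0.003], [0.003, 0.003, -1.0]]
wrist_force: [0.1, -0.1, 0.0]
width: 0.0562
```

```bash
python3 go.py .4752 .2595 .107 .997 .078
```

```text
pos [0.4723 0.2596 0.1325] y [0.997 0.078 0.003] F [ 0.12 -0.1   0.01] w 0.0562 t 22.12
d(cm) now-axes [-0.04  0.28  2.55] target-axes [-0.03  0.29  2.55] rot [ 0.18 -0.15  0.01]
```

Emit:
{"op": "carry_out", "data": {"plan": [[[0,0.1,1,0.2,0,0,0.4],[0,0,1,0,0,0,0.4],[0,0,0.5,0,0,0,0.4],[0,0,0,0,0,0,0.4],[0,0,0,0,0,0,0.4],[0,0,0,0,0,0,0.4]]]}}

```text
clock: 22.88
eef_pos: [0.4738, 0.2598, 0.1057]
ee_rot: [[-0.078, 0.997, -0.0], [0.997, 0.078, 0.003], [0.003, -0.0, -1.0]]
wrist_force: [-0.2, 0.2, 0.2]
width: 0.0563
```

```bash
python3 go.py .4752 .2595 .107 .997 .078; python3 -c "
from leg import *; viewer_leg('9')"
```

```text
pos [0.4738 0.2598 0.1057] y [ 0.997  0.078 -0.   ] F [-0.18  0.21  0.19] w 0.0563 t 22.88
d(cm) now-axes [-0.04  0.14 -0.13] target-axes [-0.04  0.14 -0.13] rot [-0.01 -0.16 -0.  ]
top front x@.285 0.4576 yaw 0.0729 248
scene front x@.285 0.4577 yaw 0.078 1049
leg pts 199
[[4, -24, 121], [16, -14, 118], [27, -4, 111], [35, 5, 111], [41, -1, 103], [44, 4, 104], [50, 7, 94], [55, 3, 118], [59, 0, 77], [63, 2, 95], [66, 1, 114], [70, 3, 96], [73, 1, 61], [75, 4, 78], [81, 0, 92]]
```

View pics/scene_9.png

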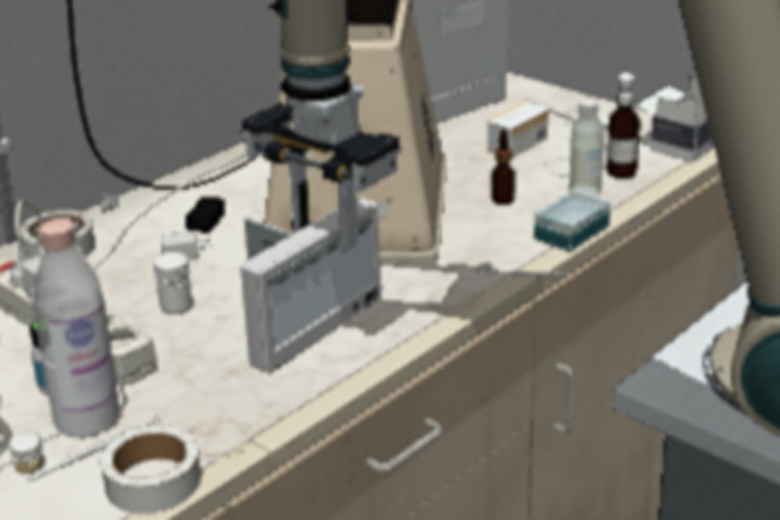

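The front finger is visible on the front face at (348,220) and the viewer is still upright. I'll narrow the jaws and tip it slowly.

Emit:
{"op": "carry_out", "data": {"plan": [[[0,0,0,0,0,0,0.5],[0,0.3,0,0,0,0,0.5],[0,0.3,0,0,0,0,0.5],[0,0.3,0,0,0,0,0.5],[0,0.3,0,0,0,0,0.5],[0,0.3,0,0,0,0,0.5]]]}}

```text
clock: 23.72
eef_pos: [0.4894, 0.2611, 0.1062]
ee_rot: [[-0.078, 0.997, -0.001], [0.997, 0.078, 0.003], [0.003, -0.0, -1.0]]
wrist_force: [-1.2, 0.0, 0.0]
width: 0.047
```

Emit:
{"op": "carry_out", "data": {"plan": [[[0,0.3,0,0,0,0,0.5],[0,0.3,0,0,0,0,0.5]]]}}

```text
clock: 23.98
eef_pos: [0.4962, 0.2616, 0.1062]
ee_rot: [[-0.078, 0.997, -0.0], [0.997, 0.078, 0.003], [0.003, 0.0, -1.0]]
wrist_force: [0.3, 0.2, -0.7]
width: 0.0473
```

```bash
cat > tip.py <<'E'
from h import *
def tip(tag):
    p=ctrl.camera("scene"); cv2.imwrite(f"pics/scene_{tag}.png",cv2.resize(p['img'][120:320,160:460],None,fx=2.6,fy=2.6,interpolation=2)); W=cloud(p,np.ones((400,640),bool))
    F=W[(abs(W[:,0]-.48)<.06)&(abs(W[:,1]-.285)<.085)&(W[:,2]>.03)&(W[:,2]<.11)]
    A=np.c_[F[:,1]-.285,F[:,2],np.ones(len(F))]; g=np.ones(len(F),bool)
    c=[0,0,np.median(F[:,0])]
    for t in (.015,.008,.005,.004,.004,.004):
        c=np.linalg.lstsq(A[g],F[g,0],rcond=None)[0]; g=abs(F[:,0]-A@c)<t
    print('n',g.sum(),'tilt',np.arctan(c[1]).round(3),'yaw',-np.arctan(c[0]).round(3),'x0@z=0',c[2].round(4)); s=ctrl.sense(); print(s['eef_pos'].round(4),s['wrist_force'].round(1),round(s['width'],4),s['clock'])
E
python3 -c "
from tip import *; tip('10')"
```

```text
n 976 tilt 0.148 yaw 0.074 x0@z=0 0.4575
[0.4968 0.2617 0.1062] [ 0.8  0.3 -0.4] 0.047 24.025
```

Emit:
{"op": "carry_out", "data": {"plan": [[[0,0.25,0,0,0,0,0.5],[0,0.25,0,0,0,0,0.5],[0,0.25,0,0,0,0,0.5],[0,0.25,0,0,0,0,0.5],[0,0.2,0,0,0,0,0.5]]]}}

```text
clock: 24.65
eef_pos: [0.5104, 0.2628, 0.1062]
ee_rot: [[-0.078, 0.997, 0.002], [0.997, 0.078, 0.003], [0.003, 0.002, -1.0]]
wrist_force: [0.0, -0.3, -0.4]
width: 0.0469
```

```bash
python3 -c "
from tip import *; tip('11')"
```

```text
n 1047 tilt 0.371 yaw 0.073 x0@z=0 0.4539
[0.5107 0.2628 0.1062] [1.2 0.4 0.4] 0.0472 24.7
```

View pics/scene_11.png

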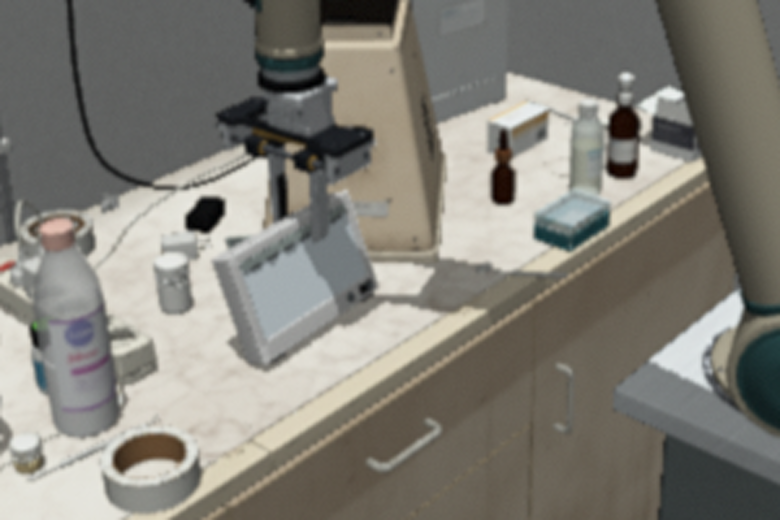

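The tilt is about 0.37 rad and the viewer's foot is in place. I'll open the jaws to free it and lift straight out.

Emit:
{"op": "carry_out", "data": {"plan": [[[0,0.3,0,0,0,0,0.4],[0,0.1,0,0,0,0,0.3],[0,0,0,0,0,0,0.3],[0,0,0,0,0,0,0.3]]]}}

```text
clock: 25.2
eef_pos: [0.5142, 0.263, 0.1062]
ee_rot: [[-0.078, 0.997, 0.001], [0.997, 0.078, 0.003], [0.003, 0.001, -1.0]]
wrist_force: [-0.0, -0.8, -0.6]
width: 0.0656
```

```bash
python3 -c "
from tip import *; tip('12')"
```

```text
n 1055 tilt 0.371 yaw 0.074 x0@z=0 0.4544
[0.5142 0.263  0.1061] [0.4 0.7 0.9] 0.0655 25.25
```

Emit:
{"op": "carry_out", "data": {"plan": [[[0,0,-1,0,0,0,0.25],[0,0,-2,0,0,0,0.2],[0,0,-3,0,0,0,0.2],[0,0,-5,0,0,0,0.2],[0,0,-4,0,0,0,0.2],[0,0,0,0,0,0,0.2],[0,-5,-1,0,0,0,0],[0,-5,-1,0,0,0,0],[0,-5,0,0,0,0,0],[0,0,0,0,0,0,0]]]}}

```text
clock: 26.5
eef_pos: [0.3583, 0.2494, 0.2792]
ee_rot: [[-0.077, 0.997, -0.004], [0.997, 0.077, 0.001], [0.002, -0.004, -1.0]]
wrist_force: [0.4, 0.2, 0.8]
width: 0.094
```

```bash
python3 -c "
from tip import *; tip('13')
from fit import *
p=ctrl.camera('top'); cv2.imwrite('pics/top_13.png',cv2.resize(p['img'][120:320,160:460],None,fx=2.6,fy=2.6,interpolation=2))
W=np.vstack([cloud(ctrl.camera(n),np.ones((400,640),bool)) for n in ['top','scene']])
for nm,c,r,z0,z1 in [('amber',[.431,-.288],.0225,.01,.085),('clear',[.4378,-.2065],.0225,.01,.1),('jar',[.641,.352],.0205,.01,.06)]:
    b=W[(np.hypot(*(W[:,:2]-c).T)<.035)&(W[:,2]>z0)&(W[:,2]<z1)]; t=W[(np.hypot(*(W[:,:2]-c).T)<.03)]
    print(nm,len(b),circ(b[:,:2],r,c).round(4),'top',np.percentile(t[:,2],99).round(3))
"
```

```text
n 1089 tilt 0.369 yaw 0.074 x0@z=0 0.4547
[0.3603 0.2498 0.2792] [ 1.3  0.3 -0.8] 0.0943 26.55
amber 316 [ 0.4325 -0.2885] top 0.155
clear 397 [ 0.4383 -0.2062] top 0.141
jar 236 [0.641 0.352] top 0.072
```

View pics/scene_13.png

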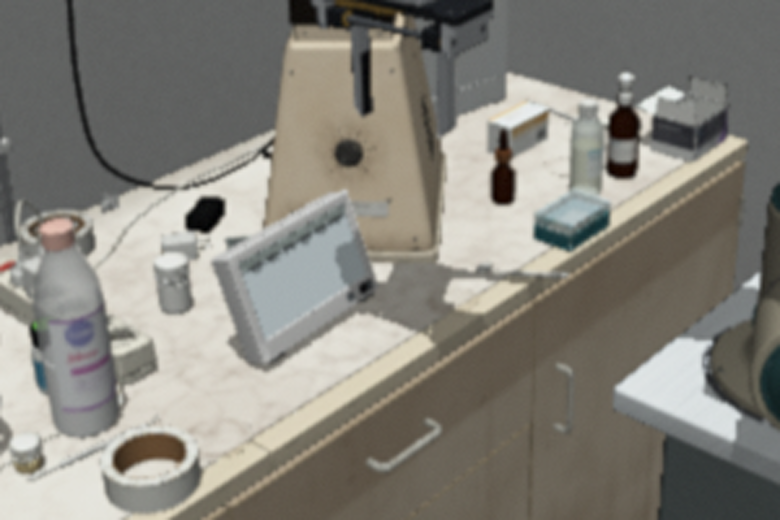

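View pics/top_13.png

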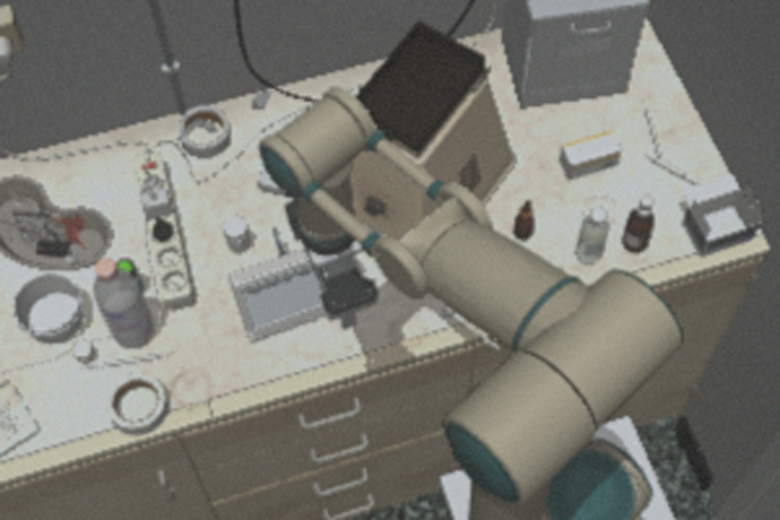

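The viewer leans stably on its leg at (300,275) in the scene crop, and the robot is clear of everything. The bottles stand side by side at (587,150) and (622,140), and the bystanders haven't moved. I'm handing in.

```bash
python3 -c "
from cell import ctrl
print(ctrl.job_done())"
```

```text
the job is handed in; nothing more can be done
None
```

I've set up the film viewer on its prop leg and handed the job in at about 26.7 s, in the order you asked.

- **Bottle:** I lifted the amber bottle from behind the viewer, carried it round the mixer's front and stood it upright at (0.432, -0.288). It is about 8 cm from the clear bottle, which has not moved.
- **Leg:** I pushed the leg out to its stop while the viewer was upright. The camera showed it square to the back.
- **Tipping:** I tipped the viewer back between the open fingers until it leaned on the leg.

In the last pictures, with the robot clear of everything, the viewer leaned 0.37 rad (0.36 expected) and was not moving. Its foot was within about 2 mm of where it started. The jar was in the same place to within a millimetre, and the other things looked unmoved in the pictures.

One flaw: when the leg met its stop with about 2 N on the finger, the viewer turned slightly. Its yaw went from 0.093 to about 0.075 rad, roughly 1°, and I left it so.

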